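# Hold a cylinder rod at its sensor mark

### The job

The used air cylinder on the test board is to have its position sensor set. First turn the selector handle from shut until its nose points at the silencer and it clicks in there, so that the cylinder can breathe; then take the fork on the end of the piston rod, pull it out against its return spring until the fork's pin is level with the index on the rule, and keep it there: finish while still holding the fork at the mark, with the valve still on the silencer. Leave the loose parts round about where they are.

Things in the scene. Friction and masses are not known exactly. Their poses are not given: they have to be found in the camera images.
- board: Plywood test board, 260 (x) x 440 (y) x 18 mm, screwed down. Origin: centre of its underside, on the table; at yaw 0 its x points away from the robot, y to the left (it may be turned up to 17 degrees). On it, in its frame: the air cylinder lies along y at x = -70 from y = 0 to 205 mm; the valve stands at x = 35, y = 70 mm, a rigid pipe between them at most 60 mm high.
- rod: Piston rod with its steel fork. Origin: centre of the fork's upright pin (head 15 mm across), 56 mm above the table, 38 above the board; axes as the board's. The fork, to be gripped by its plain sides, is 20 mm wide (x), 20 tall and 34 long: from 14 mm on the -y side of the pin to 20 on the +y side. Behind it: neck, lock nut, 12 mm rod. At the start it is fully home: x = -70, y = -50 mm on the board.
- rod_exit (a point): Where the rod leaves the cylinder, on the rod's axis, 56 mm above the table (cylinder 43 mm across, 84 mm above the table at its sensor). The rod slides straight out along the board's -y, 80 mm at most. A spring pulls it home: about 5 N at home, 1 N more for each 10 mm, plus about 1 N friction; let go, it runs back.
- index: Dark steel index clamped (fixed) on the steel rule lying along the +x side of the rod. Saddle 26 x 16 mm, top 31 mm above the table, pointed tip towards the rod ending 10 mm short of the fork's side. Origin: under the saddle on the tip's line, 48 mm from the rod's axis; axes as the board's. Pin level with index = same y along the board: a pull of 30 to 62 mm from home, different each time.
- selector (a joint): Angle of the black selector handle on the valve, rad: 0 = shut, nose along the board's +x; positive is anticlockwise from above. It clicks into three places: -0.785 (nose to the right port arm, -y), 0, and +0.785 (left port arm, +y); stops at +-0.87. About 0.1 N m takes it from click to click. It starts shut.
- selector_grip (a point): Grip place of the handle: on its turning axis, 86 mm above the table; turns with it, its +x is the nose. The handle is an upright bar 14 mm thick, from 23 mm behind the axis to a pointed nose 37 mm in front (white line on top), 68 to 98 mm above the table; the valve casting under it (60 mm across) ends 58 mm above the table.
- silencer: Exhaust silencer: short brown metal dome on a hexagon foot, 19 mm across, 30 mm tall (top 86 mm above the table), upright on the end of one of the valve's two port arms, 75 mm from the handle's axis, 45 degrees left or right of the board's +x; it may be on either arm. Origin: its foot.
- coupling: The supply coupling: steel socket with a thick collar, 27 mm across, 40 mm tall (top 96 mm above the table), upright on the end of the valve's other port arm. Origin: its foot.
- wrench: loose 150 mm open-ended wrench lying flat on the far right part of the board. Not part of the job.
- spare_nut: loose 30 mm brass hexagon nut, 12 mm thick, lying on the board. Not part of the job.
- regulator: loose pressure regulator, 150 mm tall, standing on the table right of the board. Not part of the job.
- filter_unit: loose air filter with a clear bowl, 120 mm tall, standing on the table right of the board. Not part of the job.
- casting: loose flanged elbow casting, 80 mm tall, on the table left of the board. Not part of the job.
- relay_card: loose green circuit card on a 100 x 150 x 40 mm carton, on the table to the right of the robot. Not part of the job.
- driver: loose screwdriver on the table left of the board. Not part of the job.
- oil_tin: loose grey tin, 60 mm across, 110 mm tall, on the table left of the board. Not part of the job.

How it is judged (in metres and radians):
On the way, in this order (a step that is already met when the one before it is completed fails the run):
1. the selector's nose points at the silencer (y of silencer in the frame of selector_grip between -0.012 and 0.012 m and x of silencer in the frame of selector_grip above 0 m), for 0.2 s.
2. the fingers hold the fork with its pin level with the index (all of step 1 and y of rod in the frame of index between -0.004 and 0.004 m and contact force between the fingers and rod above 3 N), for 0.3 s.
At the end, for the whole second after the job is handed in: The selector's nose points at the silencer (within about 9 degrees), the fork's pin is within 4 mm of the index along the rod and still, and the fingers are still holding the fork (more than 3 N) (all of step 2 and linear speed of rod below 0.01 m/s); the arm keeps its last pose, push and grip.
It fails at once if the rod is drawn more than 12 mm out of home while the selector does not point at the silencer (y of rod in the frame of board below -0.062 m and not (y of silencer in the frame of selector_grip between -0.012 and 0.012 m and x of silencer in the frame of selector_grip above 0 m)).
It fails at once if one of the loose parts is shifted by more than 30 mm (distance of any of wrench, spare_nut, regulator, filter_unit, casting, relay_card, driver, oil_tin from where it was at the start of the episode above 0.03 m).
It also fails if it takes over 48 s, if anything falls off the work surface, if the arm or the gripper's body presses on something with over 40 N, if the wrist force passes 120 N, or if a joint passes its speed limit or range.

### The arm

A 6-joint arm with a two-finger parallel gripper is mounted at the origin on the work surface. World frame = base frame: x ahead of the robot, y to its left, z up, the work surface at z = 0. Lengths are in mm, angles in rad, forces in N, time in s.
With the tool pointing down it reaches from about 300 to 775 mm from the base axis. Payload 14.6 kg.
Tool frame: the origin (TCP) lies between the finger pads; the fingertips stand 22 mm ahead of it and the grasp point (between the pads) lies 3 mm ahead of it (finger_overhang is the distance from the TCP to the fingertips, in mm); z points along the fingers, y is the direction in which the jaws open and shut (so a half turn about z gives the same grasp; the last joint's range is limited). The gripper opens to 94 mm and grips with 3 to 60 N. Pads are 16 mm wide; open, the fingers measure 119 mm over their backs; the gripper's body (75 mm by 177 mm) begins 78 mm behind the grasp point.
Start: joints at [1.207, 0.3, 1.521, -0, 1.321, -0.067], TCP at [160.851, 525.943, 227.446] pointing down, gripper open.
Joint ranges: [-3.03, 3.03], [-0.79, 2.21], [0.23, 2.52], [-1.04, 4.18], [0, 3.07], [-2.55, 2.55]. Speed limits (rad/s): [2.22, 2.22, 2.57, 3.14, 3.14, 3.14].

### API

Orientations are given as [roll, pitch, yaw] about the fixed x, y, z axes, in that order (R = Rz(yaw) Ry(pitch) Rx(roll)).
In Python, from cell import * gives the robot as it stands.
- The arm moves only by the tool jog_arm, never from a script. Its argument "increments" is a list of rows, each a list of 7 numbers: the shift along the tool's x, y, z in cm, then the turn, a rotation vector about the tool's x, y, z in degrees, then the finger opening in cm, from 0 to 9.4. In form: [[x, y, z, wx, wy, wz, grip], ...]. A call has 1 to 20 rows; each row shifts and turns the commanded pose from where the row before left it, along the tool's axes as they then stand; what a row does not reach is not made up. A row lasts 1/8 s, in which the tool goes at most 62.5 mm and 10.7 degrees, less where a joint would pass 70% of its speed; a pose out of reach is approached as far as the arm can. A call is refused whole if a number of a shift passes 6.25 or a number of a turn 10.7, either way. A call with a gripper value outside its range is refused whole. The fingers move at their own pace and stop on an object; "squeeze" is the grip in N (left out, the last holds). Time passes only in rows, so rows that do not move let the fingers close. It gives the time, the measured TCP pose, the force and the opening at its end, in the units of the state.
- read_state(): the state, without advancing time (a new reading comes with each control period).
- camera(name): name is "side" or "top" or "wrist"; returns a dict with "image" (420x560x3 uint8, red, green, blue), "K" (3x3 intrinsics, pixels), "k1" (the pictures are not rectified: a ray, as slopes to the right and down, at radius r is drawn at 1 + k1 r^2 times it, then the intrinsics apply), "rvec" (rotation vector, rad) and "tvec" (3), from world to camera coordinates, as OpenCV has them. Camera axes: x right, y down, z forward; pixel columns grow to the right and rows downward; lengths in mm; the calibration is good to about 2 mm. A picture is of the moment at which its call begins. There is no depth.
- sign_off(): hands the job in, once; it reports no verdict.
Trained networks look in a picture, given as the dict that the camera call returned (one of the last four; its "shot" number tells which), for a name from the list of things; names that differ only in an ending like _2 or _b are one class to them, and where a whole thing is asked for, a point or a joint stands for the part that bears it (a point fixed in the world has none). Each returns a list of dicts, best first, with "conf" (0 to 1); they miss things now and then, are a little off and sometimes report something else, mostly with a low value. They report only what shows in the picture. A call takes as long as a camera call.
- recognise(picture, name): "centre" ([x, y, z] in mm, in the coordinates of the camera as it stood for that picture, good to about 4 mm: the middle of the surface that is visible of it).
- regions_of(picture, name): "mask" (420x560 bool, what is visible of it).
The state is a dict: "clock": time; "joints": joint angles; "qd": joint speeds; "effort": joint torques, N m; "eef_pos": TCP position; "eef_rot": TCP orientation; "wrist_force": force on the tool from outside, world axes, zero at the start; "moment": the same for the moment, N m; "finger_gap": finger opening in mm.
Only numpy, scipy, OpenCV 4.12 (cv2) and the standard library are available. Lean on these libraries where they do the work, as an engineer would, in place of code of your own. Each camera call takes 0.05 s, during which the arm holds its last target.

## Working session

There is one attempt and no reset: what is moved stays moved. The work goes in short steps, Python scripts to look and compute and a tool call to move; the robot and the scene stay as the last step left them, time stands still between calls to the robot, and variables do not carry over. Pictures are saved under pics/ and viewed, and the job is handed in when it is done.

Besides the shell and the picture viewer there is one more tool, called after "Request:" as name([rows], argument=value, ...), one row to a line, values as JSON. jog_arm: Moves the arm, as the interface text tells. Its arguments: {"type":"object","properties":{"increments":{"type":"array"},"squeeze":{"type":"number"}},"required":["increments"]}

```bash
ls; mkdir -p pics; cat > h.py <<'E'
from cell import *
import numpy as np, cv2
def save(c,n): cv2.imwrite('pics/'+n,c["image"][:,:,::-1].copy())
def RT(c):
    R,_=cv2.Rodrigues(np.array(c["rvec"],float)); return R,np.array(c["tvec"],float)
def c2w(c,p):
    R,t=RT(c); return R.T@(np.array(p)-t)
def ray(c,uv):
    K=np.array(c["K"]);R,t=RT(c)
    d=np.array([(uv[0]-K[0,2])/K[0,0],(uv[1]-K[1,2])/K[1,1]]);s=d.copy()
    for _ in range(20): s=d/(1+c["k1"]*(s@s))
    return -R.T@t, R.T@np.array([s[0],s[1],1.])
def atz(c,uv,z):
    o,d=ray(c,uv); return o+d*(z-o[2])/d[2]
def proj(c,p):
    R,t=RT(c);q=R@np.array(p,float)+t;s=q[:2]/q[2];s=s*(1+c["k1"]*(s@s));K=np.array(c["K"])
    return np.array([K[0,0]*s[0]+K[0,2],K[1,1]*s[1]+K[1,2]])
E
python3 - <<'E'
from h import *
print(read_state())
for n in ["top","side","wrist"]:
    c=camera(n); save(c,n+"0.png")
    print(n,-RT(c)[0].T@RT(c)[1])
    for k in ["board","rod","index","selector","silencer","coupling","spare_nut"]:
        for r in recognise(c,k)[:2]: print(k,r["conf"],c2w(c,r["centre"]).round(1),proj(c,c2w(c,r["centre"])).round(0))
E
```

```text
pics
{'clock': 0.0, 'joints': array([ 1.20740861e+00,  3.00467671e-01,  1.52157201e+00,  1.43046174e-05,
        1.32066664e+00, -6.65599733e-02]), 'qd': array([ 1.31910902e-03, -7.34976559e-04,  4.15379956e-05,  1.16361509e-03,
        4.89460764e-04,  1.41224317e-03]), 'effort': array([-1.68884271e-03, -5.31794322e+01, -3.52726114e+01,  7.07452185e-02,
        2.44784262e-02, -1.33059070e-04]), 'eef_pos': array([160.76655902, 525.7432678 , 226.89202502]), 'eef_rot': array([-3.14048237e+00, -8.78960867e-05,  2.84476132e+00]), 'wrist_force': array([ 0.03677013, -0.41364579, -0.29819384]), 'moment': array([ 0.03933808, -0.0264328 ,  0.01321965]), 'finger_gap': 93.65747953087295}
top [ 223.95995359   39.2156773  1647.28917353]
board 0.66 [574.6  70.3  13.3] [249. 203.]
rod 0.3 [625.6 131.6  98.2] [229. 181.]
index 0.4 [563.8 -23.5  27.8] [277. 207.]
selector 0.6 [627.3 133.2  96.3] [229. 181.]
selector 0.18 [669.4  84.7  91.8] [245. 169.]
coupling 0.61 [669.6  81.7  87.4] [246. 169.]
side [  43.24738537 -728.07677885  877.97782309]
board 0.62 [562.5  29.7  15.4] [297. 227.]
rod 0.52 [512.7  10.6  64.2] [286. 225.]
index 0.44 [564.5 -30.3  23.3] [310. 237.]
selector 0.48 [620.3 124.6  83.7] [296. 184.]
selector 0.48 [689.9 -89.4  24.3] [359. 232.]
silencer 0.39 [665.2 183.5  72.1] [297. 173.]
coupling 0.45 [669.8  70.5  83.8] [320. 188.]
wrist [ 78.27416129 550.24743792 385.35380741]
board 0.74 [449.9 255.2  16.6] [173. 406.]
```

View pics/top0.png

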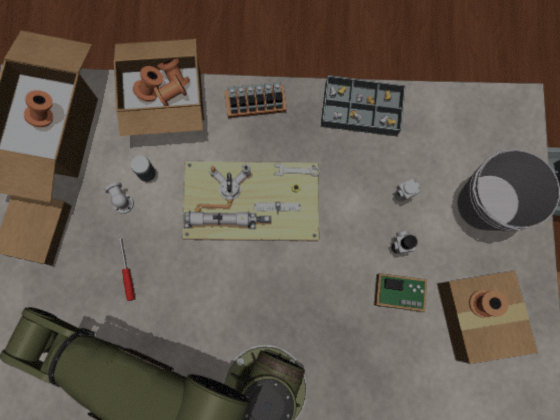

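View pics/side0.png

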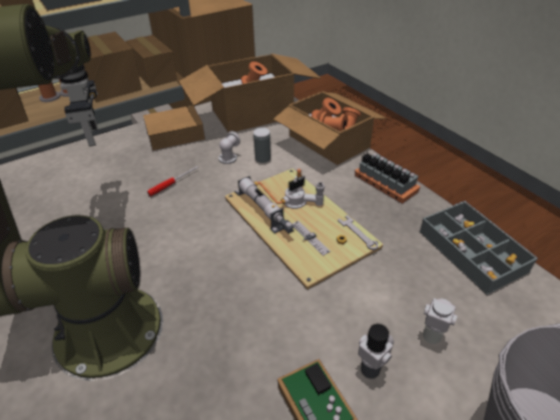

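View pics/wrist0.png

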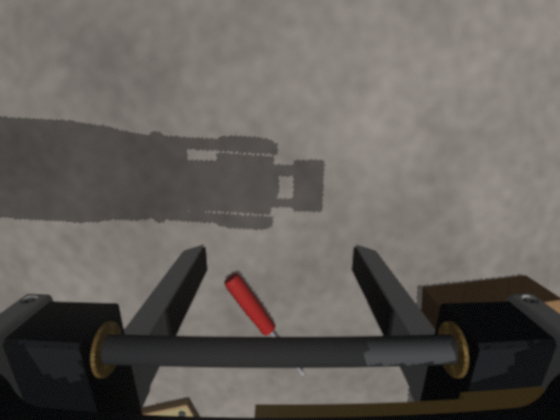

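The top view shows the brown silencer near (211,168) on the left arm and the coupling near (246,168). The index is near (278,207) and the fork near (263,219). Next I'll fit the board pose and take an enlarged look.

```bash
python3 - <<'E'
from h import *
c=camera("top")
r=regions_of(c,"board")[0]
m=(r["mask"]*255).astype(np.uint8)
cn=max(cv2.findContours(m,0,1)[0],key=cv2.contourArea)
P=np.array([atz(c,p[0],18)[:2] for p in cn],np.float32)
print(r["conf"],cv2.minAreaRect(P))
im=c["image"][:,:,::-1][145:255,170:335]
cv2.imwrite('pics/topz.png',cv2.resize(im,None,fx=4.8,fy=4.8,interpolation=cv2.INTER_CUBIC))
c=camera("side");im=c["image"][:,:,::-1][160:290,215:390]
cv2.imwrite('pics/sidez.png',cv2.resize(im,None,fx=4.5,fy=4.5,interpolation=cv2.INTER_CUBIC))
E
```

```text
0.94 ((583.82763671875, 61.10020446777344), (266.7880859375, 441.91876220703125), 1.0771993398666382)
```

View pics/topz.png

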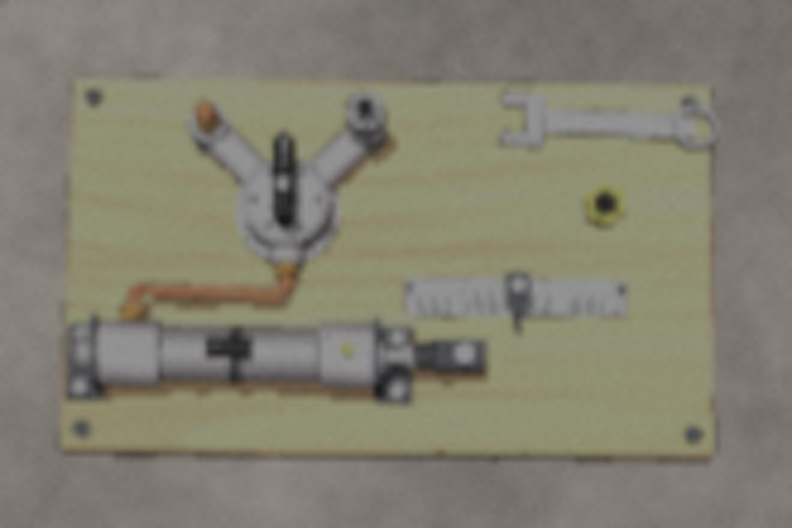

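View pics/sidez.png

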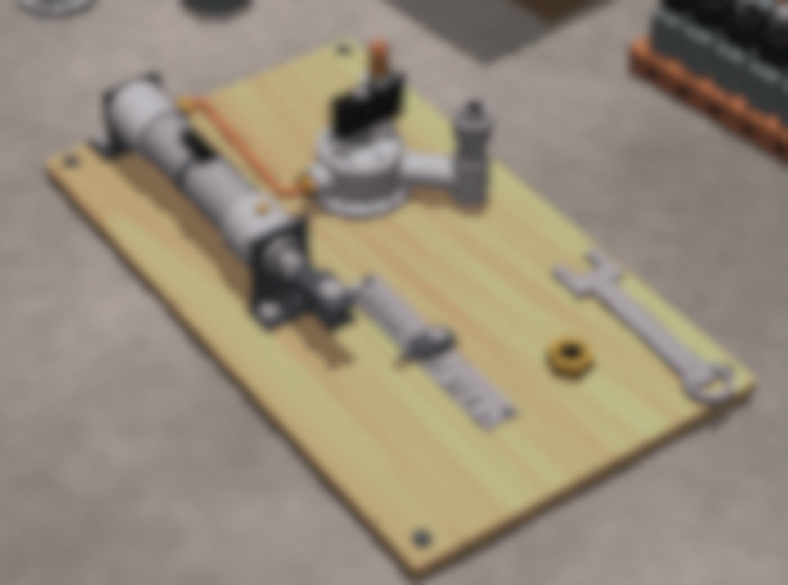

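```bash
cat >> h.py <<'E'
def bfit(W,B):
    W=np.array(W)[:,:2];B=np.array(B,float)[:,:2]
    w0,b0=W.mean(0),B.mean(0);H=(B-b0).T@(W-w0)
    a=np.arctan2(H[0,1]-H[1,0],H[0,0]+H[1,1]);R=np.array([[np.cos(a),-np.sin(a)],[np.sin(a),np.cos(a)]])
    t=w0-R@b0; return a,t,(W-(B@R.T+t))
E
python3 - <<'E'
from h import *
c=camera("top")
f=lambda u,v:(170+(u+.5)/4.8-.5,145+(v+.5)/4.8-.5)
px=[(76,80),(712,86),(712,455),(63,448)]
B=[(130,220),(130,-220),(-130,-220),(-130,220)]
W=[atz(c,f(*p),18) for p in px]
a,t,res=bfit(W,B);print(a,t,res.round(1))
R=np.array([[np.cos(a),-np.sin(a)],[np.sin(a),np.cos(a)]])
for n,p,z in [("handle front",(284,135),98),("handle back",(284,225),98),("pin",(466,354),66),("tip",(518,325),28),("sil",(205,108),86),("coup",(365,104),96)]:
    w=atz(c,f(*p),z);print(n,w.round(1),(R.T@(w[:2]-t)).round(1))
c=camera("side")
g=lambda u,v:(215+(u+.5)/4.5-.5,160+(v+.5)/4.5-.5)
for n,p,z in [("cornerBR",(417,575),18),("far",(755,385),18),("left",(45,168),18),("pin",(332,277),66),("tip",(403,357),28)]:
    w=atz(c,g(*p),z);print(n,w.round(1),(R.T@(w[:2]-t)).round(1))
E
```

```text
0.021721811721247625 [585.89384933  62.25759514] [[-2.8 -1.8]
 [-1.1  0.5]
 [ 1.7  3.5]
 [ 2.1 -2.2]]
handle front [652.3 134.3  98. ] [68.  70.6]
handle back [592.1 131.8  98. ] [ 7.8 69.3]
pin [517.   10.9  66. ] [-70.  -49.9]
tip [545.  -24.2  28. ] [-42.7 -85.6]
sil [672.2 187.6  86. ] [ 89.  123.4]
coup [675.7  82.3  96. ] [90.3 18.1]
cornerBR [ 458.8 -168.7   18. ] [-132.1 -228.1]
far [ 713.8 -161.6   18. ] [ 123.  -226.6]
left [448.4 263.9  18. ] [-133.1  204.6]
pin [524.4  17.2  66. ] [-62.5 -43.7]
tip [543.5 -32.2  28. ] [-44.4 -93.5]
```

Request:
jog_arm([
  [-5.5,-2.4,0,0,0,0,5],
  [-5.5,-2.4,0,0,0,0,5],
  [-5.5,-2.4,0,0,0,0,5],
  [-5.5,-2.4,0,0,0,0,5],
  [-5.5,-2.4,0,0,0,0,5],
  [-5.5,-2.4,0,0,0,0,5],
  [-5.5,-2.4,0,0,0,0,5],
  [-5.5,-2.4,0,0,0,0,5],
  [-5.5,-2.4,0,0,0,0,5],
  [-5.9,-2.5,0,0,0,0,5],
  [0,0,0,0,0,-9,5],
  [0,0,0,0,0,-9.2,5],
  [0,0,0,0,0,0,5],
  [0,0,0,0,0,0,5],
], squeeze=40)

```text
clock: 3.2
eef_pos: [618.9, 134.6, 227.5]
eef_rot: [3.142, 0.0, -3.124]
wrist_force: [0.5, 0.3, 0.3]
finger_gap: 49.9
```

```bash
python3 - <<'E'
from h import *
s=read_state();print(s["eef_pos"],s["eef_rot"],s["finger_gap"])
c=camera("wrist"); save(c,"w1.png")
for k in ["selector","selector_grip","silencer","coupling"]:
    for r in recognise(c,k)[:2]: print(k,r["conf"],c2w(c,r["centre"]).round(1),proj(c,c2w(c,r["centre"])).round(0))
for b in [(72,70,98),(12,70,98)]: 
  x=b[0];y=b[1];print(proj(c,(586+x-.02*y,62+y+.02*x,b[2])))
E
```

```text
[618.88462134 134.60014555 227.50130011] [ 3.14157341e+00  7.06661592e-05 -3.12411768e+00] 49.860360310886975
selector_grip 0.96 [618.6 130.4 101.9] [275. 214.]
silencer 0.4 [660.8 184.9  62.5] [323. 240.]
coupling 0.77 [658.5  82.9  78.2] [231. 242.]
[277.9069055  248.14791033]
[277.75123155 190.49115254]
```

View pics/w1.png

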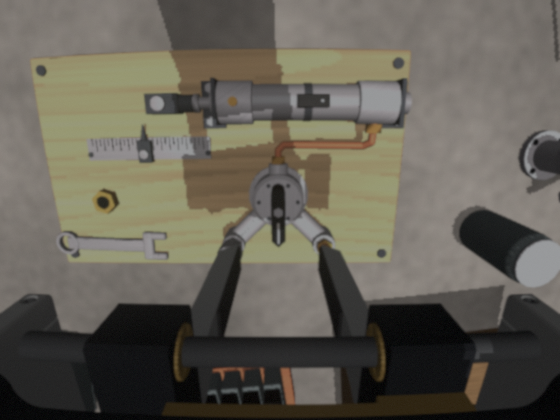

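The wrist view shows the whole board: corners near (33,59), (410,51), (391,263) and (70,263). The pin is near (157,103), the index tip near (144,127), and the handle nose runs to about (278,243). I'll enlarge it to measure.

```bash
python3 - <<'E'
import cv2
im=cv2.imread('pics/w1.png')
cv2.imwrite('pics/w1a.png',cv2.resize(im[70:170,75:215],None,fx=5.5,fy=5.5,interpolation=cv2.INTER_CUBIC))
cv2.imwrite('pics/w1b.png',cv2.resize(im[150:265,215:345],None,fx=5,fy=5,interpolation=cv2.INTER_CUBIC))
E
```

```text
(no output)
```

View pics/w1a.png

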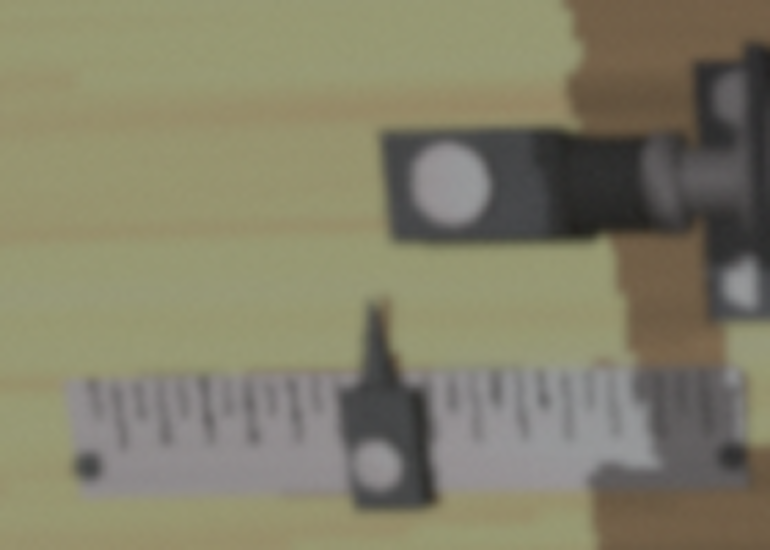

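View pics/w1b.png

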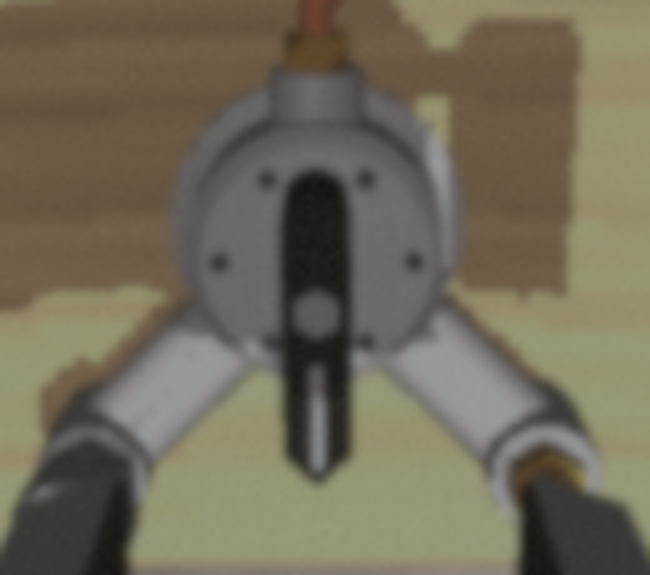

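```bash
python3 - <<'E'
from h import *
c=camera("wrist")
W=[atz(c,p,18) for p in [(33,59),(410,51),(391,263),(70,263)]]
B=[(-130,-220),(-130,220),(130,220),(130,-220)]
a,t,res=bfit(W,B);print(a,t,res.round(1))
R=np.array([[np.cos(a),-np.sin(a)],[np.sin(a),np.cos(a)]])
A=lambda u,v:(75+(u+.5)/5.5-.5,70+(v+.5)/5.5-.5)
Bz=lambda u,v:(215+(u+.5)/5-.5,150+(v+.5)/5-.5)
for n,p,z in [("pin",A(452,184),69),("pin",A(452,184),66),("tip",A(375,300),28),("saddlehole",A(377,465),31),("nose",Bz(319,482),98),("back",Bz(317,172),98)]:
    w=atz(c,p,z);print(n,w.round(1),(R.T@(w[:2]-t)).round(1))
E
```

```text
0.025693263202385994 [586.27320466  63.54423904] [[ 0.5  3.9]
 [ 0.9 -3.8]
 [-0.7 -1.5]
 [-0.6  1.5]]
pin [516.3  10.   69. ] [-71.3 -51.8]
pin [516.2   8.8  66. ] [-71.5 -52.9]
tip [537.4 -24.1  28. ] [-51.1 -86.3]
saddlehole [571.3 -25.5  31. ] [-17.3 -88.6]
nose [654.3 134.   98. ] [69.8 68.6]
back [590.3 132.3  98. ] [ 5.8 68.6]
```

Request:
jog_arm([
  [0.1,-0.1,5,0,0,-0.4,5],
  [0,0,5,0,0,0,5],
  [0,0,2,0,0,0,5],
  [0,0,1.6,0,0,0,5],
  [0,0,0,0,0,0,5],
  [0,0,0,0,0,0,5],
])

```text
clock: 4.25
eef_pos: [618.7, 133.6, 93.0]
eef_rot: [3.141, 0.002, -3.114]
wrist_force: [0.2, -0.2, -0.0]
finger_gap: 49.8
```

```bash
python3 - <<'E'
from h import *
c=camera("wrist"); save(c,"w2.png")
c=camera("side");im=c["image"][:,:,::-1][130:250,220:380]
cv2.imwrite('pics/s2.png',cv2.resize(im,None,fx=4.8,fy=4.8,interpolation=cv2.INTER_CUBIC))
E
```

```text
(no output)
```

View pics/w2.png

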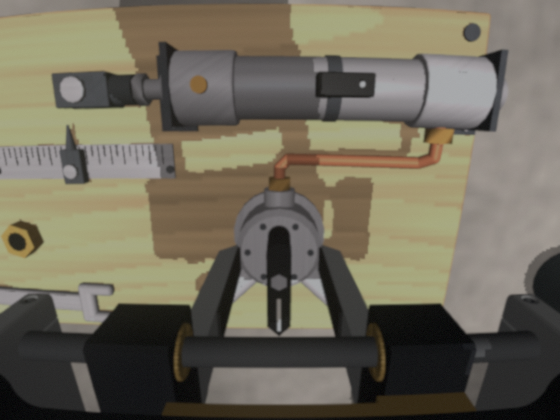

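View pics/s2.png

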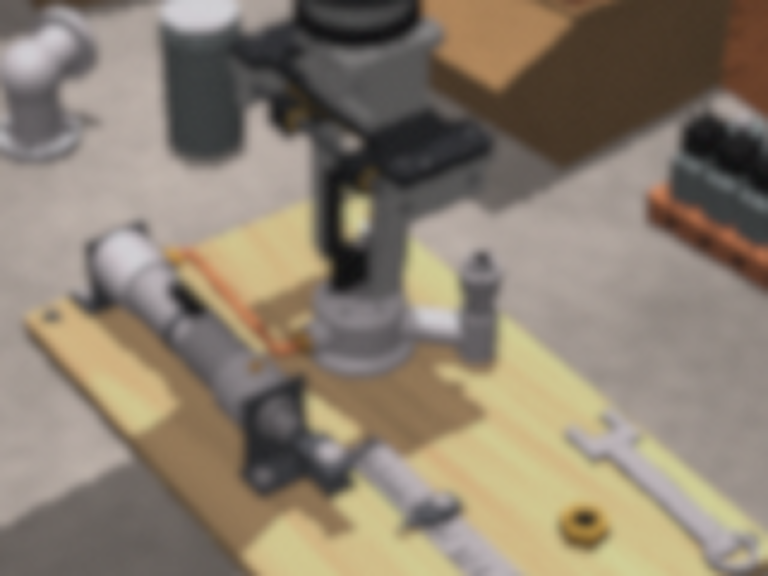

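The handle sits centred between the fingers, at about (279,280) in the wrist view. I'll close the gripper and check the forces.

Request:
jog_arm([
  [0,0,0,0,0,0,1],
  [0,0,0,0,0,0,1],
  [0,0,0,0,0,0,1],
  [0,0,0,0,0,0,1],
  [0,0,0,0,0,0,1],
], squeeze=30)

```text
clock: 4.97
eef_pos: [618.0, 133.2, 91.5]
eef_rot: [-3.141, -0.0, -3.114]
wrist_force: [-0.5, -2.6, 0.8]
finger_gap: 14.2
```

Request:
jog_arm([
  [0,0,0,0,0,-9,1],
  [0,0,0,0,0,-9,1],
  [0,0,0,0,0,-9,1],
  [0,0,0,0,0,-9,1],
  [0,0,0,0,0,-9,1],
  [0,0,0,0,0,-1,1],
  [0,0,0,0,0,0,1],
  [0,0,0,0,0,0,1],
])

```text
clock: 5.98
eef_pos: [618.6, 131.9, 91.5]
eef_rot: [-3.139, -0.001, -2.312]
wrist_force: [4.1, -11.5, -0.7]
finger_gap: 14.0
```

```bash
python3 - <<'E'
from h import *
print(read_state()["moment"])
c=camera("wrist"); save(c,"w3.png")
E
```

```text
[-2.03482766 -0.7894777  -0.20371695]
```

View pics/w3.png

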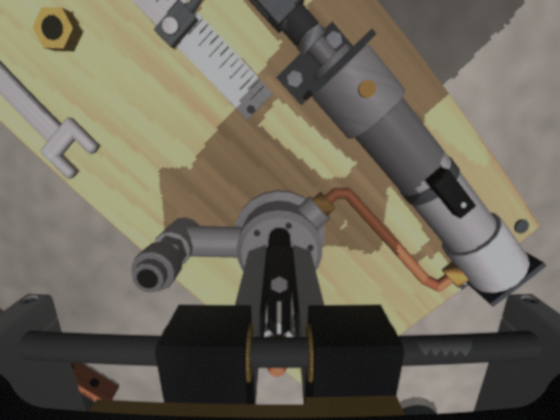

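Request:
jog_arm([
  [0,0,0,0,0,0,4],
  [0,0,0,0,0,0,4],
  [0,0,0,0,0,0,4],
  [0,0,-5,0,0,0,4],
  [0,0,-5,0,0,0,4],
  [0,0,0,0,0,10.4,4],
  [0,0,0,0,0,10.4,4],
  [0,0,0,0,0,10.4,4],
  [0,0,0,0,0,10.4,4],
  [0,0,0,0,0,10.4,4],
  [0,0,0,0,0,10.4,4],
  [0,0,0,0,0,10.4,4],
  [0,0,0,0,0,10.4,4],
  [0,0,0,0,0,10.4,4],
  [0,0,0,0,0,10.4,4],
  [0,0,0,0,0,10.4,4],
  [0,0,0,0,0,10.4,4],
  [0,0,0,0,0,10.4,4],
  [0,0,0,0,0,0.9,4],
  [0,0,0,0,0,0,4],
])

```text
clock: 8.52
eef_pos: [617.9, 133.5, 191.4]
eef_rot: [-3.142, -0.0, 1.601]
wrist_force: [0.8, 0.5, 0.0]
finger_gap: 40.0
```

Request:
jog_arm([
  [-4,-3.5,0,0,0,0,4],
  [-4,-3.5,0,0,0,0,4],
  [-3.9,-3.5,0,0,0,0.4,4],
  [0,0,4,0,0,0,4],
  [0,0,0,0,0,0,4],
  [0,0,0,0,0,0,4],
])

```text
clock: 9.28
eef_pos: [516.7, 12.1, 152.5]
eef_rot: [3.141, 0.0, 1.592]
wrist_force: [-0.2, 0.1, -0.4]
finger_gap: 40.1
```

```bash
python3 - <<'E'
from h import *
print(read_state()["eef_pos"],read_state()["eef_rot"])
c=camera("wrist"); save(c,"w4.png")
for k in ["rod","index","selector_grip","silencer"]:
    for r in recognise(c,k)[:2]: print(k,r["conf"],c2w(c,r["centre"]).round(1),proj(c,c2w(c,r["centre"])).round(0))
c=camera("top");im=c["image"][:,:,::-1][145:255,170:335]
cv2.imwrite('pics/t4.png',cv2.resize(im,None,fx=4.8,fy=4.8,interpolation=cv2.INTER_CUBIC))
E
```

```text
[516.74468903  12.08295278 152.53207673] [3.14074834e+00 3.11651648e-05 1.59173594e+00]
rod 0.58 [515.9  25.9  68.6] [281. 210.]
index 0.55 [566.7 -20.3  28.7] [330. 244.]
selector_grip 0.94 [615.7 135.9  97.8] [437.  64.]
silencer 0.7 [664.4 179.8  67.6] [487.  13.]
```

View pics/w4.png

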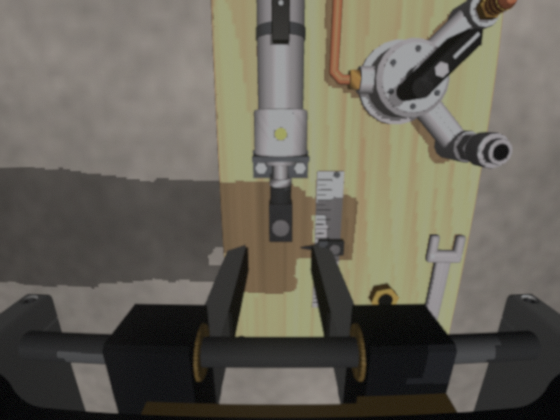

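View pics/t4.png

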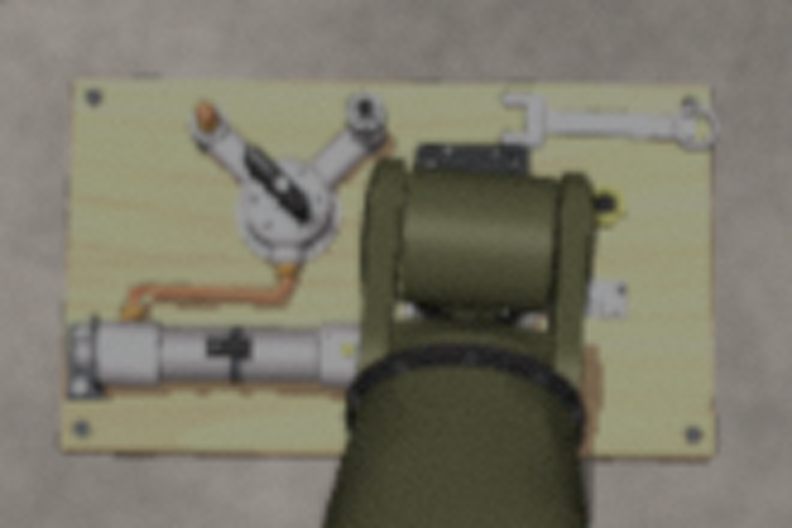

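The handle now points at the silencer in both views: nose at (480,35) in the wrist view, silencer at (495,8). I'll measure the pin and index tip in this view.

```bash
python3 - <<'E'
import cv2
im=cv2.imread('pics/w4.png')
cv2.imwrite('pics/w4a.png',cv2.resize(im[190:265,250:350],None,fx=7,fy=7,interpolation=cv2.INTER_CUBIC))
E
```

```text
(no output)
```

View pics/w4a.png

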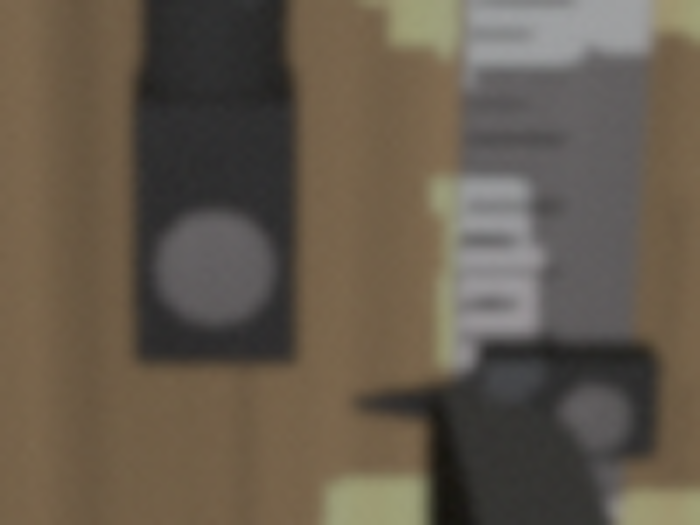

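```bash
python3 - <<'E'
from h import *
c=camera("wrist")
a=.023;R=np.array([[np.cos(a),-np.sin(a)],[np.sin(a),np.cos(a)]]);t=np.array([586,62.8])
A=lambda u,v:(250+(u+.5)/7-.5,190+(v+.5)/7-.5)
for n,p,z in [("pin",A(214,266),68),("pinL",A(152,266),68),("pinR",A(276,266),68),("forkend",A(214,360),66),("tip",A(357,403),26),("tip",A(357,403),30),("screw",A(597,418),33)]:
    w=atz(c,p,z);print(n,z,w.round(1),(R.T@(w[:2]-t)).round(1))
E
```

```text
pin 68 [515.5  10.   68. ] [-71.7 -51.1]
pinL 68 [508.1   9.9  68. ] [-79.1 -51.1]
pinR 68 [522.9  10.2  68. ] [-64.3 -51.1]
forkend 66 [515.8  -2.9  66. ] [-71.7 -64.1]
tip 26 [537.  -25.3  26. ] [-51. -87.]
tip 30 [536.6 -23.6  30. ] [-51.3 -85.3]
screw 33 [570.3 -24.   33. ] [-17.7 -86.4]
```

Request:
jog_arm([
  [-6,0,0,0,0,0,4],
  [-5,0,0,0,0,0,4],
  [0,0,0,0,0,0,4],
  [0,0,0,0,0,0,4],
  [0,0,0,0,0,0,4],
])

```text
clock: 10.25
eef_pos: [518.3, -97.2, 151.5]
eef_rot: [3.142, -0.0, 1.591]
wrist_force: [-0.3, 0.1, -0.1]
finger_gap: 40.1
```

```bash
python3 - <<'E'
from h import *
c=camera("wrist"); save(c,"w5.png"); print(-RT(c)[0].T@RT(c)[1])
for p in [(516,11,68),(537,-25,28)]: print(proj(c,p))
u,v=proj(c,(537,-10,40)).astype(int)
print(u-60,v-45)
cv2.imwrite('pics/w5a.png',cv2.resize(c["image"][max(v-45,0):v+45,u-60:u+60,::-1].copy(),None,fx=6,fy=6,interpolation=cv2.INTER_CUBIC))
E
```

```text
[514.70057556 -13.17639782 309.4217114 ]
[281.66754675  87.71476726]
[303.75052575 135.37344399]
245 72
```

View pics/w5a.png

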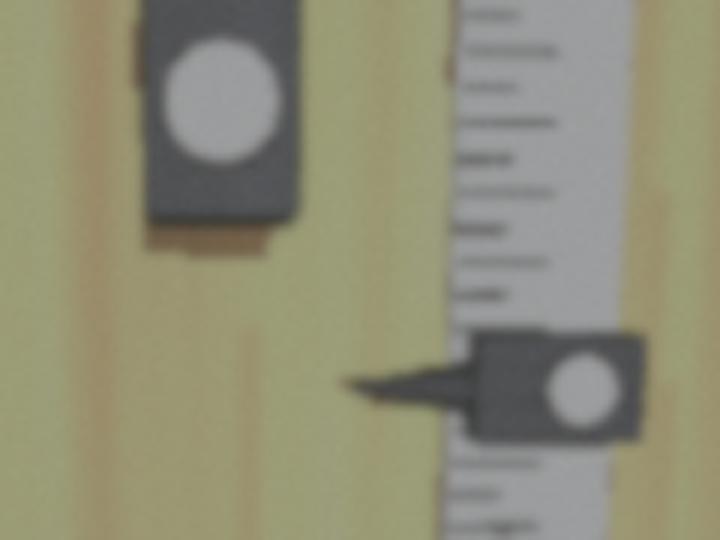

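```bash
python3 - <<'E'
from h import *
c=camera("wrist")
a=.023;R=np.array([[np.cos(a),-np.sin(a)],[np.sin(a),np.cos(a)]]);t=np.array([586,62.8])
A=lambda u,v:(245+(u+.5)/6-.5,72+(v+.5)/6-.5)
for n,p,z in [("pin",A(222,101),68),("pin",A(222,101),66),("pinL",A(162,101),68),("pinR",A(282,101),68),("forkend",A(222,220),66),("tip",A(344,382),26),("tip",A(344,382),30),("screw",A(583,390),33),("saddle",A(556,387),31)]:
    w=atz(c,p,z);print(n,z,w.round(1),(R.T@(w[:2]-t)).round(1))
E
```

```text
pin 68 [516.   10.5  68. ] [-71.2 -50.7]
pin 66 [516.   10.7  66. ] [-71.2 -50.5]
pinL 68 [508.5  10.3  68. ] [-78.7 -50.7]
pinR 68 [523.4  10.6  68. ] [-63.8 -50.7]
forkend 66 [516.3  -3.6  66. ] [-71.2 -64.8]
tip 26 [535.5 -25.   26. ] [-52.5 -86.7]
tip 30 [535.2 -24.9  30. ] [-52.8 -86.5]
screw 33 [570.3 -25.   33. ] [-17.7 -87.4]
saddle 31 [566.7 -24.7  31. ] [-21.3 -87.1]
```

Request:
jog_arm([
  [5.4,0,0,0,0,0,4],
  [5.4,0,0,0,0,0,4],
  [0,0,3,0,0,0,4],
  [0,0,3,0,0,0,4],
  [0,0,1.5,0,0,0,4],
  [0,0,1.5,0,0,0,4],
  [0,0,0,0,0,0,4],
  [0,0,0,0,0,0,4],
])

```text
clock: 11.35
eef_pos: [516.5, 9.7, 62.1]
eef_rot: [3.141, 0.0, 1.59]
wrist_force: [0.3, -0.1, -0.8]
finger_gap: 40.0
```

```bash
python3 - <<'E'
from h import *
c=camera("wrist"); save(c,"w6.png")
c=camera("side");im=c["image"][:,:,::-1][130:250,220:380]
cv2.imwrite('pics/s6.png',cv2.resize(im,None,fx=4.8,fy=4.8,interpolation=cv2.INTER_CUBIC))
E
```

```text
(no output)
```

View pics/w6.png

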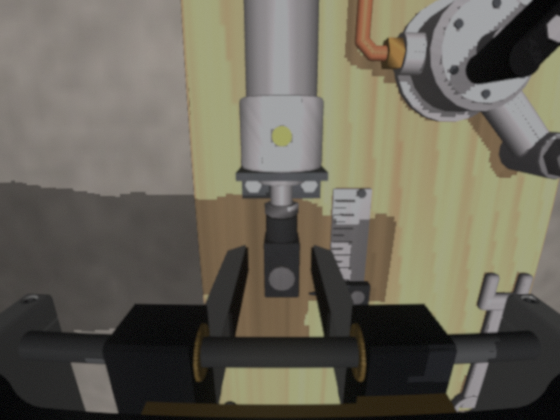

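View pics/s6.png

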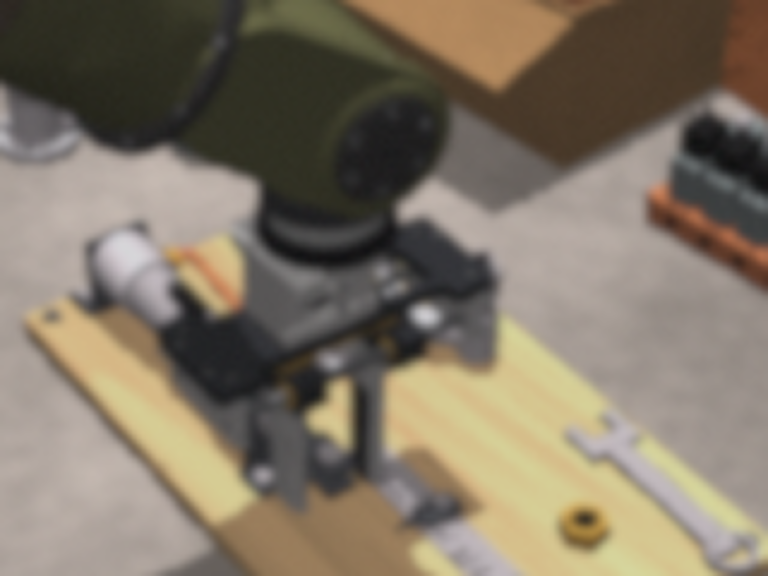

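The fork and its pin, near (282,279) in the wrist view, lie centred between the fingers. Closing with 50 N.

Request:
jog_arm([
  [0,0,0,0,0,0,1.5],
  [0,0,0,0,0,0,1.5],
  [0,0,0,0,0,0,1.5],
  [0,0,0,0,0,0,1.5],
  [0,0,0,0,0,0,1.5],
], squeeze=50)

```text
clock: 12.08
eef_pos: [517.8, 9.7, 61.8]
eef_rot: [3.137, 0.0, 1.59]
wrist_force: [13.4, 0.9, -7.6]
finger_gap: 19.6
```

Request:
jog_arm([
  [-0.3,0.1,0,0,0,0,1.5],
  [-0.6,0,0,0,0,0,1.5],
  [-0.6,0,0,0,0,0,1.5],
  [-0.6,0,0,0,0,0,1.5],
  [-0.6,0,0,0,0,0,1.5],
  [-0.5,0,0,0,0,0,1.5],
  [-0.42,0,0,0,0,0,1.5],
  [0,0,0,0,0,0,1.5],
  [0,0,0,0,0,0,1.5],
  [0,0,0,0,0,0,1.5],
])

```text
clock: 13.32
eef_pos: [518.6, -25.6, 61.8]
eef_rot: [3.14, -0.001, 1.59]
wrist_force: [5.9, 6.8, -1.3]
finger_gap: 19.4
```

```bash
python3 - <<'E'
from h import *
print(read_state()["eef_pos"])
c=camera("wrist"); save(c,"w7.png")
print(proj(c,(517,-26,68)),proj(c,(535.3,-25,28)))
u,v=proj(c,(530,-26,60)).astype(int); print(u-60,v-45)
cv2.imwrite('pics/w7a.png',cv2.resize(c["image"][v-45:v+45,u-60:u+60,::-1].copy(),None,fx=6,fy=6,interpolation=cv2.INTER_CUBIC))
c=camera("side");save(c,"s7.png")
u,v=proj(c,(530,-26,60)).astype(int); print(u-60,v-45)
cv2.imwrite('pics/s7a.png',cv2.resize(c["image"][v-45:v+45,u-60:u+60,::-1].copy(),None,fx=6,fy=6,interpolation=cv2.INTER_CUBIC))
E
```

```text
[518.56323699 -25.61888418  61.75543133]
[279.54828834 279.22469871] [306.26060718 249.31752297]
241 227
238 186
```

View pics/w7.png

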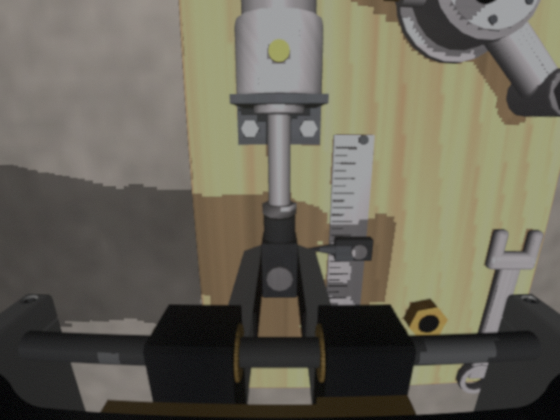

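View pics/w7a.png

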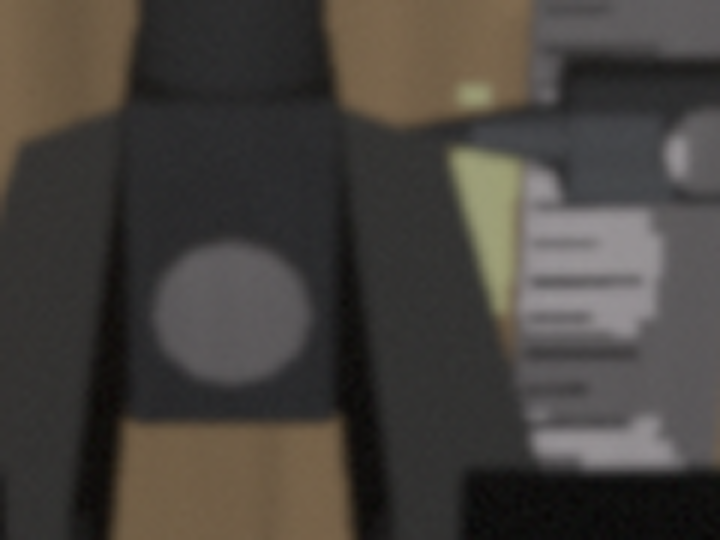

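View pics/s7a.png

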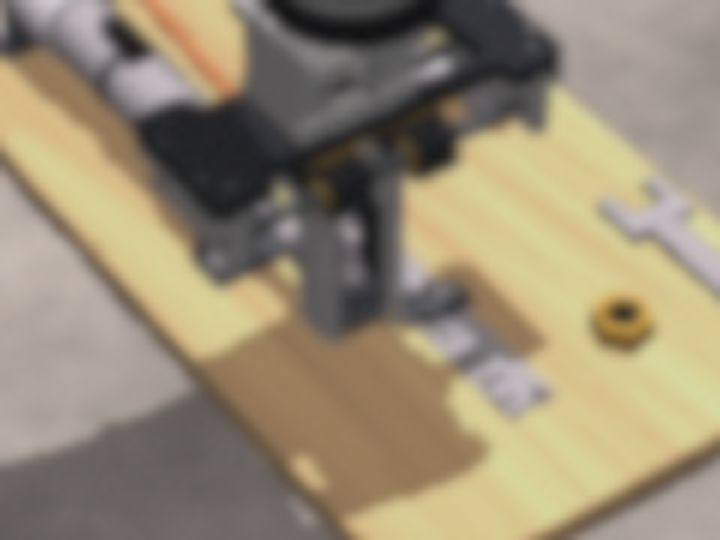

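```bash
python3 - <<'E'
from h import *
s=read_state();print(s["clock"],s["finger_gap"],s["wrist_force"],s["eef_pos"])
c=camera("wrist")
a=.023;R=np.array([[np.cos(a),-np.sin(a)],[np.sin(a),np.cos(a)]]);t=np.array([586,62.8])
A=lambda u,v:(241+(u+.5)/6-.5,227+(v+.5)/6-.5)
for n,p,z in [("pin",A(232,313),68),("forkend",A(232,420),66),("tipvis",A(420,131),28),("screw",(362,252),33)]:
    w=atz(c,p,z);print(n,z,w.round(1),(R.T@(w[:2]-t)).round(1))
E
```

```text
13.425 19.47471924951007 [ 5.28879795  8.09369473 -1.79889648] [518.56217794 -25.59115786  61.75175041]
pin 68 [516.8 -25.7  68. ] [-71.2 -86.9]
forkend 66 [517.1 -38.4  66. ] [-71.2 -99.6]
tipvis 28 [538.2 -24.3  28. ] [-49.8 -86. ]
screw 33 [572.2 -24.1  33. ] [-15.8 -86.6]
```

```bash
python3 - <<'E'
from h import *
c=camera("top");im=c["image"][:,:,::-1][145:255,170:335]
cv2.imwrite('pics/t8.png',cv2.resize(im,None,fx=4.8,fy=4.8,interpolation=cv2.INTER_CUBIC))
E
```

```text
(no output)
```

View pics/t8.png

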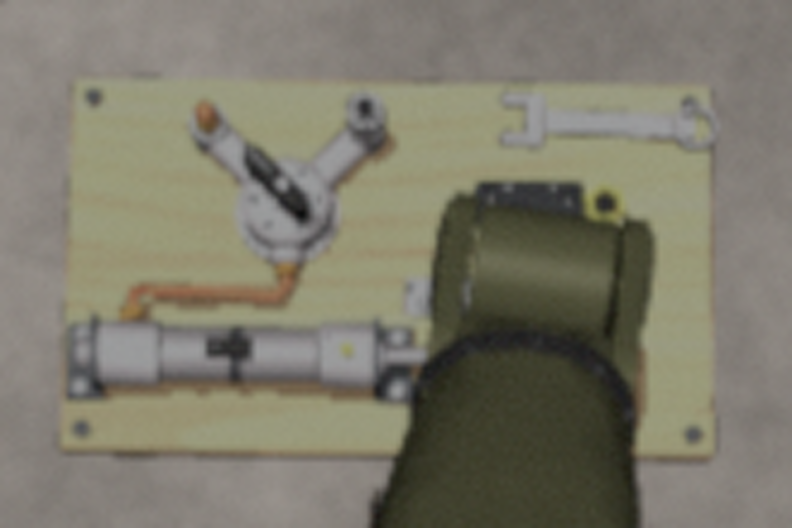

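Request:
jog_arm([
  [0,0,0,0,0,0,1.5],
  [0,0,0,0,0,0,1.5],
  [0,0,0,0,0,0,1.5],
  [0,0,0,0,0,0,1.5],
])

```text
clock: 14.02
eef_pos: [518.5, -25.6, 61.7]
eef_rot: [3.14, -0.001, 1.59]
wrist_force: [5.3, 8.1, -1.2]
finger_gap: 19.9
```

The selector handle, near (277,185), still points at the silencer near (205,115). The hold is steady and the loose parts in view haven't moved, so I'm handing in.

```bash
python3 -c "
from cell import *
print(sign_off())"
```

```text
the job is handed in; nothing more can be done
None
```

I turned the selector about 45° anticlockwise onto the silencer, which is on the left port arm. I then gripped the fork at 50 N, pulled it out about 36 mm and handed the job in at about 14 s, still holding it.

**Pin and index:** in the last wrist view the pin was at board y ≈ -86.9 mm. The index measured about -86.0 to -86.6 mm in that view and -86.5 to -87.4 mm in an earlier one. That puts them level to within about 1 mm, against the allowed 4 mm.

**Hold:** the arm pose was steady. The wrist force along the rod was about 8 N, consistent with the return spring, and the finger gap was 20 mm on the 20 mm fork.

**Selector and loose parts:** the last top view showed the handle still pointing at the silencer and the wrench and nut not visibly moved. I did not recheck the other loose parts; the gripper passed well clear of them.

**Disagreements:**
- In the last view the fork's end came out 12.7 mm from the pin instead of the given 14 mm, so that view is uncertain by about 1 mm.
- Early side-camera readings from the wide picture were up to 8 mm off. I did not use them.

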